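# Put the shoe-care supplies into their trays

## Task

Put the shoe-care supplies away: stand each of the three screw-lidded jars in the round wooden tray of its size (biggest jar in the biggest tray, middle jar in the middle one, smallest in the smallest), and lay the blue wax block flat in the oblong wooden tray, so that all sit down on the tray floors. Do not tip the jars over, and leave the pot of picks and the tin of studs where they stand.

Things in the scene. Friction and masses are not known exactly. Their poses are not given: they have to be found in the camera images.
- paste_jar_mid (a point): The biggest of the three screw-lidded jars: yellow body and dark blue lid, a plain upright cylinder 65 mm across and 64 mm high, about 0.3 kg, standing on the table. This point is its centre, half-way up (32 mm above its underside); z is its axis, up.
- pigment_jar_mid (a point): The middle screw-lidded jar: dark green body and white lid, a plain upright cylinder 53 mm across and 57 mm high, about 0.14 kg, standing on the table. This point is its centre, half-way up (28.5 mm above its underside); z is its axis, up.
- cream_pot_mid (a point): The smallest screw-lidded jar: all white, a plain upright cylinder 43 mm across and 58 mm high, about 0.09 kg, standing on the table. This point is its centre, half-way up (29 mm above its underside); z is its axis, up.
- wax_block_mid (a point): Blue wax block, 40 mm wide along its x, 72 mm long along its y, 32 mm high, about 0.08 kg, lying flat on the table. This point is its centre, 16 mm above its underside.
- big_tray_well (a point): Fixed big round wooden tray standing on the table: a low ring with a cork floor, well 83 mm across inside, 99 mm outside, wall 8 mm thick, rim 11 mm above the table. This point is the centre of the well's floor, 4 mm above the table; z up. Anywhere on the table.
- middle_tray_well (a point): Fixed middle-sized round wooden tray standing on the table: a low ring with a cork floor, well 69 mm across inside, 85 mm outside, wall 8 mm thick, rim 11 mm above the table. This point is the centre of the well's floor, 4 mm above the table; z up. Anywhere on the table.
- small_tray_well (a point): Fixed small round wooden tray standing on the table: a low ring with a cork floor, well 59 mm across inside, 75 mm outside, wall 8 mm thick, rim 11 mm above the table. This point is the centre of the well's floor, 4 mm above the table; z up. Anywhere on the table.
- oblong_tray_well (a point): Fixed oblong wooden tray standing on the table, with a cork floor: inside 56 mm along its x and 88 mm along its y, outside 72 x 104 mm, walls 8 mm thick, rim 11 mm above the table. This point is the centre of its floor, 4 mm above the table; y is its long axis, z up. Anywhere on the table.
- pick_pot_mid (a point): Bystander, to be left alone: clear pot full of wooden picks, 51 mm across, about 73 mm high, standing loose among the other things. This point is on its axis, 33 mm above its underside.
- stud_tin_mid (a point): Bystander, to be left alone: shallow open grey tin of studs, 65 mm across, 24 mm high, standing loose among the other things. This point is its centre, 12 mm above its underside.
Not all that is in view belongs to the job. What is shaped like the part that bears paste_jar_mid but turquoise is not meant.

How it is judged:
By the outcome, as a careful person would: the job done as asked, in the order asked, and still so for the second after the job is handed in, with the robot touching nothing.
It also fails if it takes over 112 s, if anything falls off the work surface, if the arm or the gripper's body presses on something with over 40 N, if the wrist force passes 120 N, or if a joint passes its speed limit or range.

## Robot

A 6-joint arm with a two-finger parallel gripper is mounted at the origin on a cart in front of the work surface, level with it; the furniture and walls round the work are solid. World frame = base frame: x ahead of the robot, y to its left, z up, the work surface at z = 0. Lengths are in mm, angles in rad, forces in N, time in s.
With the tool pointing down it reaches from about 275 to 750 mm from the base axis. Payload 10.2 kg.
Tool frame: the origin (TCP) lies between the finger pads; the fingertips stand 11 mm ahead of it and the grasp point (between the pads) lies 8 mm behind it; z points along the fingers, y is the line along which they close (so a half turn about z gives the same grasp; the last joint's range is limited). The gripper opens to 85 mm and grips with 20 to 120 N. Pads are 22 mm wide; open, the fingers measure 114 mm over their backs; the gripper's body (76 mm by 85 mm) begins 54 mm behind the grasp point. The pads swing forward as they close: fully open they stand 13 mm farther back than shut.
Start: joints at [1.043, 0.313, 1.498, -0, 1.331, -0.223], TCP at [157.567, 500.803, 242.294] pointing down, gripper open.
Joint ranges: [-2.94, 2.94], [-0.97, 2.17], [0.19, 2.56], [-1.23, 4.37], [0.02, 3.11], [-2.88, 2.88]. Speed limits (rad/s): [2.39, 2.39, 3.01, 3.14, 3.14, 3.14].

## Interface

Orientations are given as a unit quaternion [w, x, y, z].
In Python, from rig import sense, eyes, finish_job gives the robot as it stands.
- The arm moves only by the shell command python3 -m jog 'ROWS' [FORCE]. ROWS is JSON, a list of rows, each a list of 7 numbers: the shift along the tool's x, y, z in m, then the turn, a rotation vector about the tool's x, y, z in rad, then the finger opening in m, from 0 to 0.0854. In form: [[dx, dy, dz, rx, ry, rz, gripper], ...]. A call has 1 to 5 rows; each row shifts and turns the commanded pose from where the row before left it, along the tool's axes as they then stand; what a row does not reach is not made up. A row lasts 1/10 s, in which the tool goes at most 50 mm and 8.59 degrees, less where a joint would pass 70% of its speed; a pose out of reach is approached as far as the arm can. A call is refused whole if a number of a shift passes 0.05 or a number of a turn 0.15, either way. A call with a gripper value outside its range is refused whole. The fingers move at their own pace and stop on an object; FORCE is the grip in N (left out, the last holds). Time passes only in rows, so rows that do not move let the fingers close. It gives the time, the measured TCP pose, the force, the opening and the grip force at its end, in the units of the state.
- sense(): the state, without advancing time (a new reading comes with each control period).
- eyes.capture(name): name is "scene" or "top" or "wrist"; returns the picture (480x640x3 uint8, red, green, blue); there is no depth.
- eyes.calibration(name): a dict with "fx", "fy", "cx", "cy" (pixels), "dist" ([k1, k2, p1, p2, k3] as OpenCV has them; the pictures are not rectified), "cam_to_world" (4x4, takes a point from camera to world coordinates); the wrist camera has in their place "mount" (4x4, takes a point from camera to tool coordinates, whose origin is the TCP and whose axes are the flange's). Camera axes: x right, y down, z forward; pixel columns grow to the right and rows downward; lengths in mm; the calibration is good to about 2 mm. A picture is of the moment at which its call begins: read the wrist's pose just before it. calibration takes no time and is no camera call.
- finish_job(): hands the job in; it is judged then, once.
The state is a dict: "time_s": time; "joints": joint angles; "dq": joint speeds; "tau": joint torques, N m; "eef_pos": TCP position; "ee_rot": TCP orientation; "force": force on the tool from outside, world axes, zero at the start; "wrist_torque": the same for the moment, N m; "grip_width": opening from 0.0 (shut) to 1.0 (fully open); "grip_force": force on a finger pad.
Only numpy, scipy, OpenCV 4.12 (cv2) and the standard library are available. Lean on these libraries where they do the work, as an engineer would, in place of code of your own. Each camera call takes 0.05 s, during which the arm holds its last target. There are 200 camera calls.

## Working session

There is one attempt and no reset: what is moved stays moved. The work goes in short steps, Python scripts to look and compute and a shell command to move; the robot and the scene stay as the last step left them, time stands still between calls to the robot, and variables do not carry over. Pictures are saved under pics/ and viewed, at most 14 in all, crops included, and the job is handed in when it is done.

```bash
mkdir -p pics; ls; python3 - <<'E'
from rig import sense, eyes
import cv2, numpy as np
for n in ["top","scene"]:
    cv2.imwrite(f"pics/{n}0.png",eyes.capture(n)[:,:,::-1]); c=eyes.calibration(n); print(n,{k:np.round(v,3).tolist() for k,v in c.items()})
print(eyes.calibration("wrist")); print(sense())
E
```

```text
pics
top {'fx': 450.615, 'fy': 450.615, 'cx': 318.575, 'cy': 235.828, 'dist': [0.013, 0.0, 0.0, 0.0, 0.0], 'cam_to_world': [[-0.027, -0.995, 0.099, 392.162], [-1.0, 0.026, -0.014, 15.369], [0.012, -0.1, -0.995, 936.488], [0.0, 0.0, 0.0, 1.0]]}
scene {'fx': 434.995, 'fy': 434.995, 'cx': 322.61, 'cy': 240.293, 'dist': [-0.018, 0.0, 0.0, 0.0, 0.0], 'cam_to_world': [[0.549, -0.408, 0.73, -329.298], [-0.836, -0.262, 0.482, -556.005], [-0.005, -0.875, -0.484, 607.6], [0.0, 0.0, 0.0, 1.0]]}
{'fx': 418.32457855757235, 'fy': 418.32457855757235, 'cx': 322.2267199222878, 'cy': 235.4564531538115, 'dist': array([-0.02919821,  0.        ,  0.        ,  0.        ,  0.        ]), 'mount': array([[-3.19749480e-04, -9.49985024e-01, -3.12295296e-01,
         8.08654233e+01],
       [ 9.99999142e-01, -7.00357665e-04,  1.10658115e-03,
         1.84733053e-01],
       [-1.26995392e-03, -3.12294674e-01,  9.49984433e-01,
        -1.31082374e+02],
       [ 0.00000000e+00,  0.00000000e+00,  0.00000000e+00,
         1.00000000e+00]])}
{'time_s': 0.1, 'joints': array([ 1.04261627e+00,  3.13379292e-01,  1.49832463e+00, -3.82961649e-06,
        1.33098710e+00, -2.23399847e-01]), 'dq': array([-5.38196977e-04, -2.92952079e-03, -2.72961936e-03,  5.46042038e-05,
       -1.12833165e-03, -1.18171409e-03]), 'tau': array([ 2.47932068e-03, -4.12909162e+01, -2.60139459e+01, -1.89823259e-04,
        3.07301700e-03,  2.25704895e-05]), 'eef_pos': array([157.45204502, 500.62176369, 241.81357654]), 'ee_rot': array([-1.99824339e-04,  1.51800495e-01,  9.88411002e-01, -5.11542608e-04]), 'force': array([-0.42247955,  0.1314413 , -0.33962465]), 'wrist_torque': array([-0.06231113, -0.0193272 , -0.00486004]), 'grip_force': 0.0, 'grip_width': 0.9985585646284867}
```

View pics/top0.png

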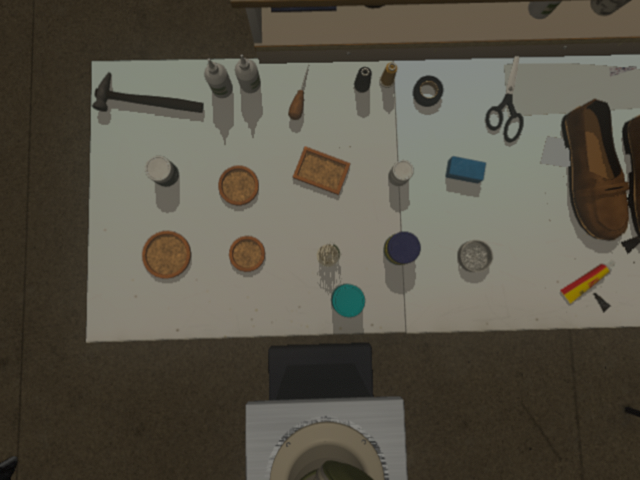

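View pics/scene0.png

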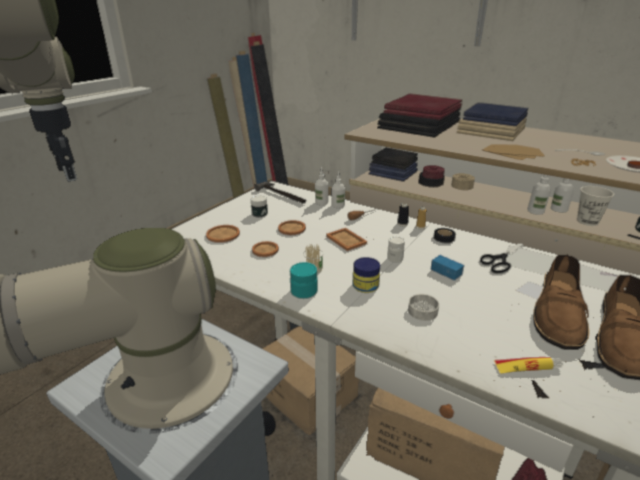

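The top view shows these things:
- **Jars:** the yellow jar with the blue lid is at (402,248). The white-lidded dark jar is at (160,170) and the all-white pot at (401,173).
- **Wax block:** (466,169).
- **Trays:** big (166,255), middle (238,186), small (247,254), oblong (322,171).
- **Bystanders:** picks (329,255), tin (475,256).
- **Decoy:** the turquoise jar at (348,300).

The scene view shows a yellow body under the blue lid at (366,275), so that is the paste jar.

Next I'll measure them and confirm with one crop.

```bash
cat > h.py <<'E'
from rig import sense, eyes
import cv2, numpy as np
from scipy.spatial.transform import Rotation as R
def cam(n):
    c=eyes.calibration(n)
    if n=="wrist":
        s=sense(); T=np.eye(4); w=s["ee_rot"]; T[:3,:3]=R.from_quat([w[1],w[2],w[3],w[0]]).as_matrix(); T[:3,3]=s["eef_pos"]; M=T@c["mount"]
    else: M=np.array(c["cam_to_world"])
    return np.array([[c["fx"],0,c["cx"]],[0,c["fy"],c["cy"]],[0,0,1]]),np.array(c["dist"]),M
def ray(C,uv,z):
    K,d,M=C; p=cv2.undistortPoints(np.array(uv,float).reshape(-1,1,2),K,d)[:,0]
    D=np.c_[p,np.ones(len(p))]@M[:3,:3].T; o=M[:3,3]
    return o+D*((z-o[2])/D[:,2])[:,None]
def proj(C,P):
    K,d,M=C; I=np.linalg.inv(M)
    return cv2.projectPoints(np.array(P,float).reshape(-1,1,3),cv2.Rodrigues(I[:3,:3])[0],I[:3,3],K,d)[0][:,0]
def blob(mask,seed,rad=45):
    m=np.zeros_like(mask); cv2.circle(m,tuple(int(x) for x in seed),rad,255,-1); m&=mask
    cs,_=cv2.findContours(m,cv2.RETR_EXTERNAL,cv2.CHAIN_APPROX_NONE)
    return max(cs,key=cv2.contourArea)[:,0]
def circ(P):  # hull circle in the world plane
    x,y=P[:,0],P[:,1]; a=np.linalg.lstsq(np.c_[2*x,2*y,np.ones(len(x))],x*x+y*y,rcond=None)[0]
    r=np.sqrt(a[2]+a[0]**2+a[1]**2); return a[0],a[1],2*r
E
python3 - <<'E'
from h import *
im=cv2.imread("pics/top0.png"); C=cam("top"); hsv=cv2.cvtColor(im,cv2.COLOR_BGR2HSV)
brown=cv2.inRange(hsv,(3,70,40),(25,255,255))
for n,s in dict(big=(166,255),mid=(238,186),small=(247,254)).items():
    b=cv2.convexHull(blob(brown,s,34))[:,0]; print(n,np.round(circ(ray(C,b,11)),1))
b=blob(brown,(322,171),40); P=ray(C,b,11)[:,:2].astype(np.float32); print("obl",cv2.minAreaRect(P))
b=blob(cv2.inRange(hsv,(95,90,30),(115,255,255)),(466,169),30); P=ray(C,b,32)[:,:2].astype(np.float32); print("wax",cv2.minAreaRect(P))
b=blob(cv2.inRange(hsv,(112,60,20),(135,255,255)),(402,248),30); print("paste",np.round(circ(ray(C,cv2.convexHull(b)[:,0],64)),1))
for n,s,z in [("pig",(159,168),57),("cream",(402,170),58),("decoy",(348,300),64),("picks",(329,250),73),("tin",(475,256),24)]: print(n,np.round(ray(C,[s],z)[0],0))
cr=lambda u,v,w:cv2.resize(im[v-w:v+w,u-w:u+w],(260,260),interpolation=cv2.INTER_CUBIC)
sc=cv2.imread("pics/scene0.png"); cs=lambda u,v,w:cv2.resize(sc[v-w:v+w,u-w:u+w],(260,260),interpolation=cv2.INTER_CUBIC)
cv2.imwrite("pics/crops.png",np.vstack([np.hstack([cr(160,170,30),cr(401,173,30),cr(402,248,30)]),np.hstack([cs(259,207,24),cs(396,250,24),cs(366,275,24)])]))
E
```

```text
big [455.  315.2  98.4]
mid [595.3 167.   84.1]
small [452.2 150.9  74. ]
obl ((623.0064086914062, -7.1727142333984375), (104.3369140625, 73.26882934570312), 67.74857330322266)
wax ((614.1566162109375, -304.72686767578125), (71.0129165649414, 37.16770553588867), 76.94715881347656)
paste [ 452.5 -162.3   58.5]
pig [623. 315.  57.]
cream [ 607. -167.   58.]
decoy [354. -50.  64.]
picks [450. -16.  73.]
tin [ 434. -314.   24.]
```

View pics/crops.png

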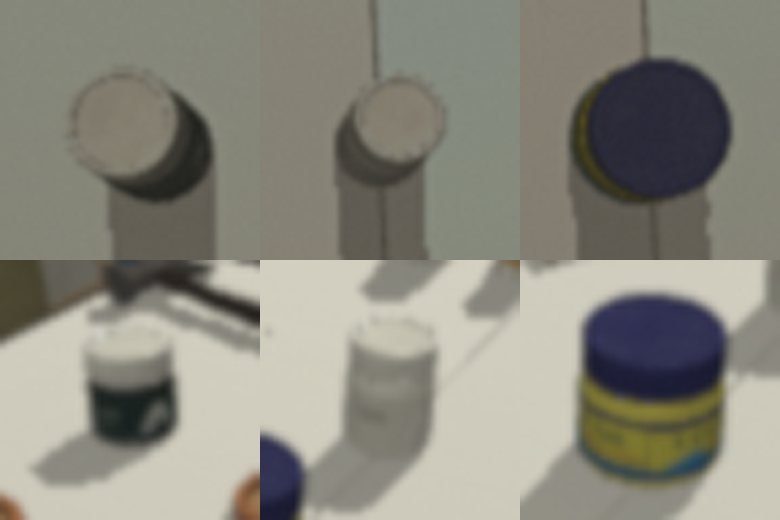

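The crop confirms the three jars:
- **Pigment jar:** white lid over a dark body, lid at about (158.4,168.6).
- **Cream pot:** all white, lid at about (403,170.5).
- **Paste jar:** blue lid over yellow, lid at about (404,247.8).

The tray sizes and order match the description. I'll turn the tool so its x runs along world +y and its y along world +x, then go above the paste jar.

```bash
python3 -m jog '[[0,0,0,0,0,0.141,0.085],[0,0,0,0,0,0.141,0.085],[0,0,0,0,0,0.141,0.085],[0,0,0,0,0,0.141,0.085],[0,0,0,0,0,0.141,0.085]]' 60 >/dev/null
python3 -m jog '[[0,0,0,0,0,0.141,0.085],[0,0,0,0,0,0.141,0.085],[0,0,0,0,0,0.141,0.085],[0,0,0,0,0,0.141,0.085],[0,0,0,0,0,0,0.085]]'
python3 -m jog '[[-0.039,0.017,0.003,0,0,0,0.085],[-0.039,0.017,0.003,0,0,0,0.085],[-0.039,0.017,0.003,0,0,0,0.085],[-0.039,0.017,0.003,0,0,0,0.085],[-0.039,0.017,0.003,0,0,0,0.085]]'
python3 -m jog '[[-0.039,0.017,0.003,0,0,0,0.085],[-0.039,0.017,0.003,0,0,0,0.085],[-0.039,0.017,0.003,0,0,0,0.085],[-0.039,0.017,0.003,0,0,0,0.085],[-0.039,0.017,0.003,0,0,0,0.085]]'
python3 -m jog '[[-0.039,0.018,0.003,0,0,0,0.085],[-0.039,0.018,0.003,0,0,0,0.085],[-0.039,0.018,0.003,0,0,0,0.085],[-0.039,0.018,0.003,0,0,0,0.085],[0,0,0,0,0,0,0.085]]'
python3 - <<'E'
from h import *
C=cam("wrist"); im=eyes.capture("wrist")[:,:,::-1]; cv2.imwrite("pics/w1.png",im)
T=cam("top"); print(ray(T,[(404.1,247.8)],64),ray(T,[(158.4,168.6)],57),ray(T,[(403.1,170.5)],58)); print(proj(C,[(452,-162,64)])); s=sense(); print(s["eef_pos"],s["ee_rot"],s["time_s"])
E
```

```text
time_s: 1.1
eef_pos: [157.5, 500.7, 242.0]
ee_rot: [0.0, 0.709, 0.706, -0.0]
force: [0.9, -0.4, -0.3]
grip_width: 0.997
grip_force: 0.0
time_s: 1.6
eef_pos: [242.2, 304.0, 227.1]
ee_rot: [0.0, 0.706, 0.708, 0.0]
force: [0.3, 1.1, 0.8]
grip_width: 1.0
grip_force: 0.0
time_s: 2.1
eef_pos: [326.7, 108.6, 212.3]
ee_rot: [0.0, 0.707, 0.708, 0.0]
force: [0.9, 1.1, -0.7]
grip_width: 0.994
grip_force: 0.0
time_s: 2.6
eef_pos: [399.1, -49.5, 199.8]
ee_rot: [0.0, 0.708, 0.706, -0.0]
force: [0.4, -0.4, 0.0]
grip_width: 0.994
grip_force: 0.0
[[ 451.43429765 -162.73301964   64.        ]] [[621.87248839 315.99961311  57.        ]] [[ 606.04217312 -169.0699501    58.        ]]
[[393.73709072 368.52472506]]
[398.19767351 -47.50459998 199.83339882] [-4.67240687e-04  7.08055239e-01  7.06156859e-01 -2.24113434e-04] 2.65
```

View pics/w1.png

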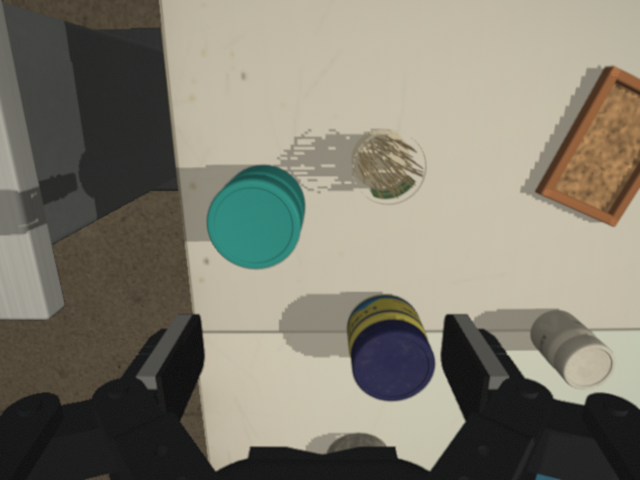

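The wrist view shows the blue lid at about (391,359) between the fingers, the cream pot lid at about (585,362), picks at (388,165) and the decoy at (255,218). I'll measure the lids from here.

```bash
python3 - <<'E'
from h import *
C=cam("wrist"); im=cv2.imread("pics/w1.png"); hsv=cv2.cvtColor(im,cv2.COLOR_BGR2HSV)
b=blob(cv2.inRange(hsv,(112,60,20),(135,255,255)),(391,359),50); print("paste",np.round(circ(ray(C,cv2.convexHull(b)[:,0],64)),1),np.round(circ(ray(C,cv2.convexHull(b)[:,0][lambda:0] if 0 else b[b[:,1]>355],64)),1))
print("cream",ray(C,[(585,362)],58))
E
```

```text
paste [ 449.2 -153.5   66. ] [ 450.3 -157.4   60.5]
cream [[ 600.59784808 -159.87030946   58.        ]]
```

```bash
python3 -m jog '[[-0.038,0.018,0.02,0,0,0,0.085],[-0.038,0.018,0.02,0,0,0,0.085],[-0.037,0.017,0.02,0,0,0,0.085],[0,0,0,0,0,0,0.085],[0,0,0,0,0,0,0.085]]'
python3 - <<'E'
from h import *
C=cam("wrist"); im=eyes.capture("wrist")[:,:,::-1]; cv2.imwrite("pics/w2.png",im); hsv=cv2.cvtColor(im,cv2.COLOR_BGR2HSV)
print(proj(C,[(451,-161,64)]))
E
```

```text
time_s: 3.15
eef_pos: [450.3, -158.3, 139.9]
ee_rot: [-0.001, 0.707, 0.707, -0.0]
force: [-0.6, 0.2, 0.9]
grip_width: 0.997
grip_force: 0.0
[[324.81704138 263.23085979]]
```

View pics/w2.png

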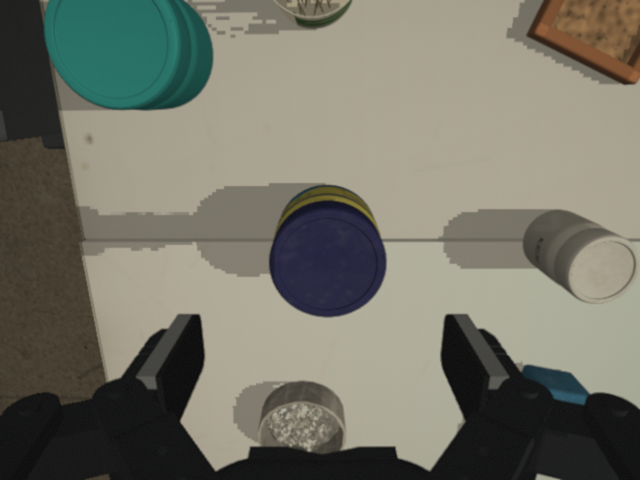

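The lid is at about (328,259), which puts the jar at about (452,-160). That agrees with the top view to 2 mm. Going down to grip.

```bash
python3 -m jog '[[-0.002,0.002,0.03,0,0,0,0.085],[0,0,0.03,0,0,0,0.085],[0,0,0.03,0,0,0,0.085],[0,0,0.018,0,0,0,0.085],[0,0,0,0,0,0,0.085]]'
python3 -m jog '[[0,0,0,0,0,0,0.05],[0,0,0,0,0,0,0.05],[0,0,0,0,0,0,0.05],[0,0,0,0,0,0,0.05],[0,0,0,0,0,0,0.05]]' 40
python3 -m jog '[[0,0,0,0,0,0,0.05],[0,0,0,0,0,0,0.05],[0,0,-0.02,0,0,0,0.05],[0,0,-0.02,0,0,0,0.05],[0,0,0,0,0,0,0.05]]'
python3 - <<'E'
from h import *
C=cam("wrist"); print(ray(C,[(602,270)],58))  # approx: pose differs from w2
E
```

```text
time_s: 3.7
eef_pos: [451.6, -159.2, 31.5]
ee_rot: [-0.002, 0.707, 0.707, -0.0]
force: [-0.0, 0.0, -0.3]
grip_width: 0.995
grip_force: 0.0
time_s: 4.2
eef_pos: [453.1, -160.8, 34.1]
ee_rot: [0.001, 0.708, 0.706, 0.0]
force: [-1.3, 3.1, 6.4]
grip_width: 0.744
grip_force: 43.3
time_s: 4.7
eef_pos: [453.9, -161.7, 75.2]
ee_rot: [0.003, 0.708, 0.706, 0.001]
force: [-0.8, 0.2, -3.9]
grip_width: 0.742
grip_force: 47.0
[[ 562.60655098 -144.35392223   58.        ]]
```

```bash
python3 -m jog '[[0.01,0,-0.025,0,0,0,0.05],[0.03,0,-0.025,0,0,0,0.05],[0.035,0,-0.015,0,0,0,0.05],[0.04,0,0,0,0,0,0.05],[0.04,0,0,0,0,0,0.05]]'
python3 -m jog '[[0.04,0,0,0,0,0,0.05],[0.04,0,0,0,0,0,0.05],[0.04,0,0,0,0,0,0.05],[0.04,0,0,0,0,0,0.05],[0.04,0,0,0,0,0,0.05]]'
python3 -m jog '[[0.04,0,0,0,0,0,0.05],[0.04,0.003,0,0,0,0,0.05],[0.03,0,0,0,0,0,0.05],[0,0,0,0,0,0,0.05],[0,0,0,0,0,0,0.05]]'
python3 - <<'E'
from h import *
C=cam("wrist"); im=eyes.capture("wrist")[:,:,::-1]; cv2.imwrite("pics/w3.png",im); s=sense(); print(s["eef_pos"],s["grip_force"])
print(proj(C,[(455,315,11),(455,265.5,11),(455,364.5,11),(405.5,315,11),(504.5,315,11)]))
E
```

```text
time_s: 5.2
eef_pos: [452.7, -4.6, 137.4]
ee_rot: [0.0, 0.708, 0.706, 0.0]
force: [1.0, -0.0, -3.9]
grip_width: 0.739
grip_force: 46.9
time_s: 5.7
eef_pos: [453.0, 195.7, 136.9]
ee_rot: [-0.0, 0.708, 0.706, -0.0]
force: [0.4, 0.3, -3.4]
grip_width: 0.745
grip_force: 46.9
time_s: 6.2
eef_pos: [456.4, 304.1, 136.6]
ee_rot: [-0.0, 0.708, 0.707, -0.001]
force: [-0.1, -0.0, -3.1]
grip_width: 0.739
grip_force: 46.8
[456.5978961  303.46788806 136.76754165] 46.77159582730383
[[321.05529153 213.81891494]
 [321.25676136 285.00032302]
 [320.83162712 134.00458323]
 [243.19236892 213.96933547]
 [398.95796314 213.71232984]]
```

View pics/w3.png

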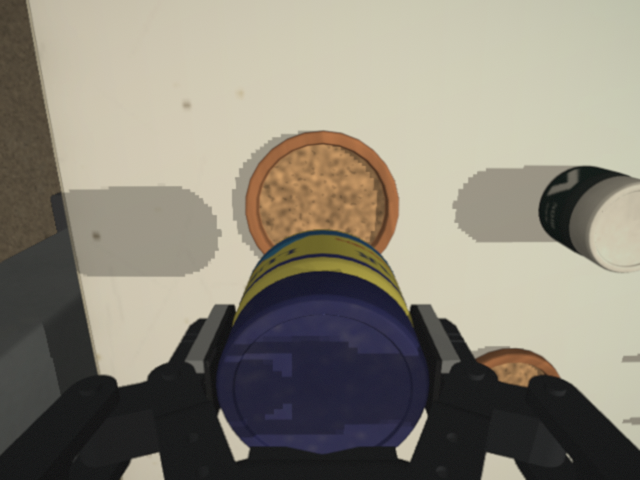

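The big tray's rim runs from u=246 to 399 with its top at v=131, so its centre is at about (455.5,316). The jar sits centred in the grip. Moving over the tray and lowering.

```bash
python3 -m jog '[[0.0115,-0.001,0.02,0,0,0,0.05],[0,0,0.03,0,0,0,0.05],[0,0,0.03,0,0,0,0.05],[0,0,0.016,0,0,0,0.05],[0,0,0,0,0,0,0.05]]'
python3 -m jog '[[0,0,0.001,0,0,0,0.05],[0,0,0.001,0,0,0,0.05],[0,0,0.001,0,0,0,0.05],[0,0,0,0,0,0,0.05],[0,0,0,0,0,0,0.05]]'
```

```text
time_s: 6.75
eef_pos: [455.3, 314.0, 39.7]
ee_rot: [-0.001, 0.709, 0.706, -0.002]
force: [-0.2, -0.3, -2.7]
grip_width: 0.745
grip_force: 48.5
time_s: 7.25
eef_pos: [456.1, 315.4, 38.6]
ee_rot: [0.0, 0.708, 0.706, 0.0]
force: [-0.3, 0.2, -3.4]
grip_width: 0.745
grip_force: 48.5
```

```bash
python3 -m jog '[[0,0,0.001,0,0,0,0.05],[0,0,0.001,0,0,0,0.05],[0,0,0,0,0,0,0.05]]'
python3 -m jog '[[0,0,0.001,0,0,0,0.05],[0,0,0,0,0,0,0.05]]'
```

```text
time_s: 7.55
eef_pos: [456.2, 315.3, 37.3]
ee_rot: [0.0, 0.708, 0.706, 0.0]
force: [-3.0, -4.2, 7.2]
grip_width: 0.744
grip_force: 49.8
time_s: 7.75
eef_pos: [456.2, 315.3, 37.2]
ee_rot: [0.0, 0.708, 0.706, 0.0]
force: [-6.7, -5.3, 18.2]
grip_width: 0.745
grip_force: 50.7
```

Seated with contact. Release, rise, and go above the pigment jar at (622,316).

```bash
python3 -m jog '[[0,0,-0.001,0,0,0,0.085],[0,0,0,0,0,0,0.085],[0,0,0,0,0,0,0.085],[0,0,0,0,0,0,0.085],[0,0,-0.02,0,0,0,0.085]]'
python3 -m jog '[[0,0,-0.04,0,0,0,0.085],[0,0,-0.04,0,0,0,0.085],[0,0.03,-0.005,0,0,0,0.085],[0,0.034,0,0,0,0,0.085],[0,0.034,0,0,0,0,0.085]]'
python3 -m jog '[[0,0.034,0,0,0,0,0.085],[0,0.034,0,0,0,0,0.085],[0,0,0,0,0,0,0.085],[0,0,0,0,0,0,0.085]]'
python3 - <<'E'
from h import *
C=cam("wrist"); im=eyes.capture("wrist")[:,:,::-1]; cv2.imwrite("pics/w4.png",im); s=sense(); print(s["eef_pos"])
print(proj(C,[(622,316,57),(455.5,316,68)]))
E
```

```text
time_s: 8.25
eef_pos: [454.8, 314.9, 54.4]
ee_rot: [-0.001, 0.708, 0.706, -0.002]
force: [-0.2, 0.2, 0.8]
grip_width: 0.991
grip_force: 0.0
time_s: 8.75
eef_pos: [555.2, 315.2, 141.8]
ee_rot: [0.0, 0.708, 0.706, 0.0]
force: [-0.5, 0.8, -0.5]
grip_width: 0.998
grip_force: 0.0
time_s: 9.15
eef_pos: [621.9, 314.7, 140.3]
ee_rot: [-0.0, 0.708, 0.706, -0.001]
force: [-0.5, -0.1, -0.8]
grip_width: 0.994
grip_force: 0.0
[621.41394528 315.00881698 140.81535644]
[[323.56384428 251.26459561]
 [  9.98674794 259.18275742]]
```

View pics/w4.png

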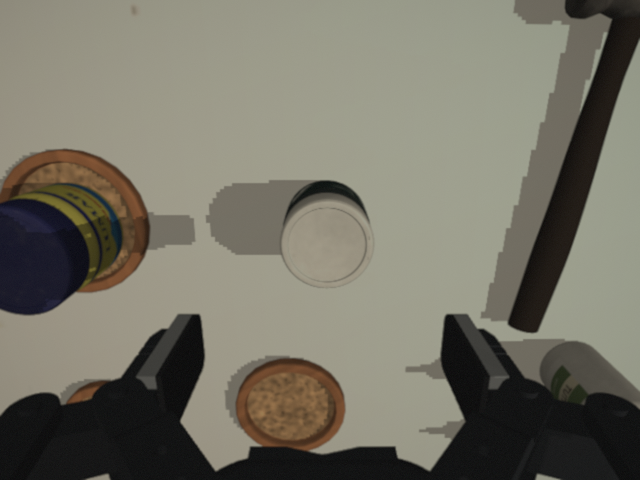

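The wrist view shows the paste jar upright in the big tray, the pigment lid at (327,241) giving (624,320.5), and the middle tray at (291,404). Gripping the pigment jar.

```bash
python3 - <<'E'
from h import *
C=cam("wrist"); print(ray(C,[(291,404)],11),ray(C,[(327,241)],57))
E
python3 -m jog '[[0.005,0.002,0.03,0,0,0,0.085],[0,0,0.03,0,0,0,0.085],[0,0,0.03,0,0,0,0.085],[0,0,0.018,0,0,0,0.085],[0,0,0,0,0,0,0.085]]'
python3 -m jog '[[0,0,0,0,0,0,0.04],[0,0,0,0,0,0,0.04],[0,0,0,0,0,0,0.04],[0,0,0,0,0,0,0.04],[0,0,0,0,0,0,0.04]]' 30
python3 -m jog '[[0,0,0,0,0,0,0.04],[0,0,0,0,0,0,0.04],[0,0,-0.02,0,0,0,0.04],[0,0,-0.02,0,0,0,0.04],[0,0,0,0,0,0,0.04]]'
```

```text
[[596.55929651 175.32517049  11.        ]] [[623.39215976 322.02242304  57.        ]]
time_s: 9.7
eef_pos: [621.8, 319.8, 30.8]
ee_rot: [-0.001, 0.708, 0.706, -0.002]
force: [0.8, 0.3, 0.8]
grip_width: 0.996
grip_force: 0.0
time_s: 10.2
eef_pos: [624.5, 320.3, 35.5]
ee_rot: [0.001, 0.708, 0.706, 0.001]
force: [-1.8, -0.3, 7.0]
grip_width: 0.607
grip_force: 31.1
time_s: 10.7
eef_pos: [625.4, 320.4, 76.9]
ee_rot: [0.001, 0.708, 0.706, 0.003]
force: [0.6, 0.0, -2.2]
grip_width: 0.602
grip_force: 32.2
```

```bash
python3 -m jog '[[-0.02,-0.007,-0.03,0,0,0,0.04],[-0.04,-0.007,-0.03,0,0,0,0.04],[-0.04,-0.007,0,0,0,0,0.04],[-0.04,-0.007,0,0,0,0,0.04],[0,0,0,0,0,0,0.04]]'
python3 -m jog '[[0,0,0,0,0,0,0.04],[0,0,0,0,0,0,0.04]]'
python3 - <<'E'
from h import *
C=cam("wrist"); im=eyes.capture("wrist")[:,:,::-1]; cv2.imwrite("pics/w5.png",im); s=sense(); print(s["eef_pos"])
print(proj(C,[(595.5,169,11),(595.5,211.5,11),(553,169,11),(638,169,11)]))
E
```

```text
time_s: 11.2
eef_pos: [595.1, 176.3, 132.5]
ee_rot: [-0.0, 0.71, 0.705, -0.001]
force: [-0.1, -0.1, -1.1]
grip_width: 0.606
grip_force: 32.5
time_s: 11.4
eef_pos: [595.6, 181.2, 132.5]
ee_rot: [-0.0, 0.708, 0.706, -0.0]
force: [0.1, 0.4, -2.0]
grip_width: 0.602
grip_force: 32.5
[595.58375582 181.38516744 132.52986076]
[[322.98650957 250.29750434]
 [322.84337425 185.00827485]
 [256.93521967 250.44982544]
 [389.05128322 250.12350208]]
```

View pics/w5.png

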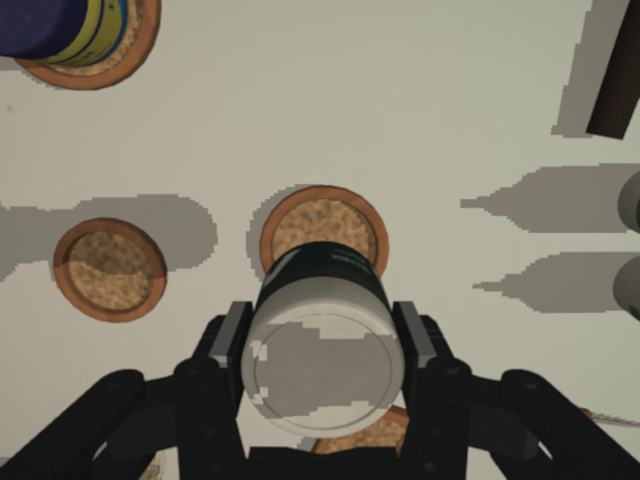

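The middle tray's rim runs from u=260 to 389 with its top at v=185, giving (596.5,169). The jar is centred in the grip.

```bash
python3 -m jog '[[-0.012,0.001,0.02,0,0,0,0.04],[0,0,0.03,0,0,0,0.04],[0,0,0.03,0,0,0,0.04],[0,0,0.009,0,0,0,0.04],[0,0,0,0,0,0,0.04]]'
python3 -m jog '[[0,0,0.001,0,0,0,0.04],[0,0,0.001,0,0,0,0.04],[0,0,0,0,0,0,0.04]]'
python3 -m jog '[[0,0,0.001,0,0,0,0.04],[0,0,0,0,0,0,0.04]]'
```

```text
time_s: 11.95
eef_pos: [596.1, 169.0, 42.9]
ee_rot: [-0.001, 0.708, 0.706, -0.001]
force: [0.5, 0.3, -1.3]
grip_width: 0.608
grip_force: 32.4
time_s: 12.25
eef_pos: [597.1, 168.5, 43.0]
ee_rot: [0.001, 0.708, 0.706, 0.001]
force: [0.5, 0.9, -1.6]
grip_width: 0.602
grip_force: 32.4
time_s: 12.45
eef_pos: [596.7, 168.4, 41.2]
ee_rot: [0.0, 0.708, 0.706, 0.0]
force: [-0.1, 0.0, -1.2]
grip_width: 0.604
grip_force: 32.4
```

```bash
python3 -m jog '[[0,0,0.001,0,0,0,0.04],[0,0,0,0,0,0,0.04]]'
python3 -m jog '[[0,0,0.001,0,0,0,0.04],[0,0,0,0,0,0,0.04]]'
```

```text
time_s: 12.65
eef_pos: [596.6, 168.3, 39.9]
ee_rot: [-0.0, 0.708, 0.706, -0.0]
force: [0.4, 0.2, -1.8]
grip_width: 0.607
grip_force: 32.4
time_s: 12.85
eef_pos: [596.7, 168.4, 39.5]
ee_rot: [0.0, 0.708, 0.706, 0.0]
force: [-2.4, -0.2, 4.8]
grip_width: 0.607
grip_force: 32.7
```

```bash
python3 -m jog '[[0,0,0,0,0,0,0.085],[0,0,0,0,0,0,0.085],[0,0,0,0,0,0,0.085],[0,0,0,0,0,0,0.085],[0,0,-0.02,0,0,0,0.085]]'
python3 -m jog '[[0,0,-0.04,0,0,0,0.085],[0,0,-0.04,0,0,0,0.085],[-0.033,0.007,0,0,0,0,0.085],[-0.04,0,0,0,0,0,0.085],[-0.04,0,0,0,0,0,0.085]]'
python3 -m jog '[[-0.04,0,0,0,0,0,0.085],[-0.04,0,0,0,0,0,0.085],[-0.04,0,0,0,0,0,0.085],[-0.04,0,0,0,0,0,0.085],[-0.04,0,0,0,0,0,0.085]]'
python3 -m jog '[[-0.02,0,0,0,0,0,0.085],[0,0,0,0,0,0,0.085],[0,0,0,0,0,0,0.085]]'
python3 - <<'E'
from h import *
C=cam("wrist"); im=eyes.capture("wrist")[:,:,::-1]; cv2.imwrite("pics/w6.png",im); s=sense(); print(s["eef_pos"])
print(proj(C,[(604,-165,58)]))
E
```

```text
time_s: 13.35
eef_pos: [595.3, 168.2, 56.9]
ee_rot: [-0.002, 0.708, 0.706, -0.002]
force: [0.1, -0.8, 0.1]
grip_width: 0.996
grip_force: 0.0
time_s: 13.85
eef_pos: [603.2, 54.3, 139.2]
ee_rot: [0.0, 0.708, 0.706, 0.0]
force: [0.7, -0.0, 0.6]
grip_width: 0.992
grip_force: 0.0
time_s: 14.35
eef_pos: [602.5, -146.3, 139.1]
ee_rot: [0.0, 0.708, 0.706, 0.0]
force: [0.2, 0.2, -0.3]
grip_width: 0.992
grip_force: 0.0
time_s: 14.65
eef_pos: [602.6, -163.9, 138.8]
ee_rot: [-0.0, 0.708, 0.706, 0.0]
force: [0.2, 0.3, 0.3]
grip_width: 0.994
grip_force: 0.0
[ 602.72235589 -163.30524887  138.92522234]
[[325.81035591 257.10371907]]
```

View pics/w6.png

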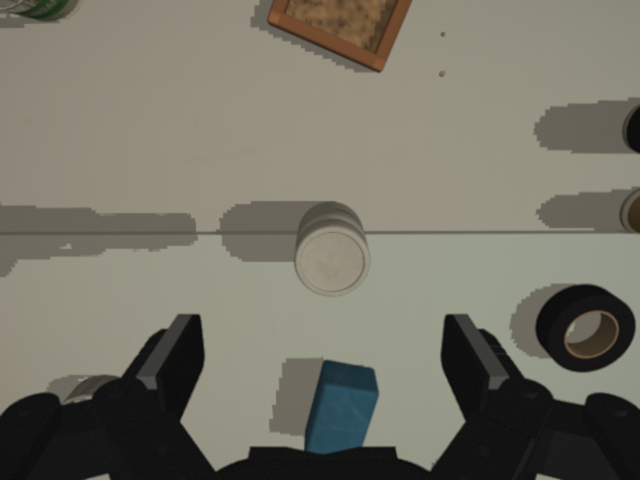

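The cream lid is at (332,259), giving (607,-166), which fits the top view. Gripping it.

```bash
python3 -m jog '[[-0.002,0.004,0.03,0,0,0,0.085],[0,0,0.03,0,0,0,0.085],[0,0,0.03,0,0,0,0.085],[0,0,0.014,0,0,0,0.085],[0,0,0,0,0,0,0.085]]'
python3 -m jog '[[0,0,0,0,0,0,0.03],[0,0,0,0,0,0,0.03],[0,0,0,0,0,0,0.03],[0,0,0,0,0,0,0.03],[0,0,0,0,0,0,0.03]]' 25
python3 -m jog '[[0,0,0,0,0,0,0.03],[0,0,0,0,0,0,0.03],[0,0,-0.02,0,0,0,0.03],[0,0,-0.02,0,0,0,0.03],[0,0,0,0,0,0,0.03]]'
```

```text
time_s: 15.2
eef_pos: [606.0, -165.2, 33.5]
ee_rot: [-0.002, 0.708, 0.707, -0.001]
force: [-0.1, 0.5, 0.7]
grip_width: 0.997
grip_force: 0.0
time_s: 15.7
eef_pos: [607.2, -166.9, 36.5]
ee_rot: [0.001, 0.708, 0.706, 0.0]
force: [-1.0, 0.4, 5.5]
grip_width: 0.494
grip_force: 25.0
time_s: 16.2
eef_pos: [608.0, -167.3, 78.1]
ee_rot: [0.003, 0.708, 0.706, 0.001]
force: [0.5, -0.5, -0.1]
grip_width: 0.489
grip_force: 25.7
```

```bash
python3 -m jog '[[0.01,0,-0.03,0,0,0,0.03],[0.03,-0.01,-0.03,0,0,0,0.03],[0.04,-0.02,0,0,0,0,0.03],[0.04,-0.02,0,0,0,0,0.03],[0.04,-0.02,0,0,0,0,0.03]]'
python3 -m jog '[[0.04,-0.02,0,0,0,0,0.03],[0.04,-0.02,0,0,0,0,0.03],[0.04,-0.02,0,0,0,0,0.03],[0.03,-0.02,0,0,0,0,0.03],[0.02,-0.004,0,0,0,0,0.03]]'
python3 -m jog '[[0,0,0,0,0,0,0.03],[0,0,0,0,0,0,0.03],[0,0,0,0,0,0,0.03]]'
python3 - <<'E'
from h import *
C=cam("wrist"); im=eyes.capture("wrist")[:,:,::-1]; cv2.imwrite("pics/w7.png",im); s=sense(); print(s["eef_pos"])
print(proj(C,[(452.5,152,11),(452.5,189.5,11),(415,152,11),(490,152,11)]))
E
```

```text
time_s: 16.7
eef_pos: [535.9, -5.1, 134.5]
ee_rot: [-0.0, 0.708, 0.706, -0.0]
force: [0.9, 1.1, -1.5]
grip_width: 0.49
grip_force: 25.8
time_s: 17.2
eef_pos: [451.4, 165.7, 134.5]
ee_rot: [-0.001, 0.708, 0.707, -0.001]
force: [1.1, -0.5, -1.2]
grip_width: 0.496
grip_force: 25.8
time_s: 17.5
eef_pos: [453.9, 163.0, 134.7]
ee_rot: [-0.0, 0.709, 0.706, -0.0]
force: [-0.0, -0.6, -0.9]
grip_width: 0.49
grip_force: 25.8
[453.95828328 162.95388183 134.77343213]
[[320.95580201 247.3621633 ]
 [320.6385844  190.35012166]
 [263.04000157 247.59200966]
 [378.89558136 247.11887687]]
```

View pics/w7.png

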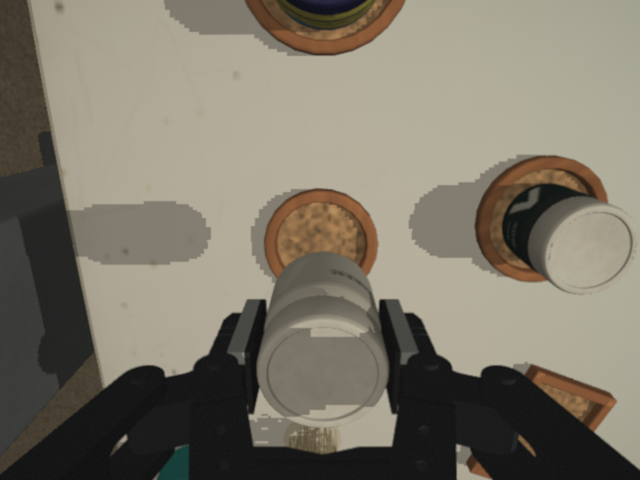

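The pigment jar stands in its tray at (560,240). The small tray's rim runs from u=264 to 378 with its top at v=189, giving (452.5,152.5), and the cream pot is centred in the grip.

```bash
python3 -m jog '[[-0.010,-0.001,0.02,0,0,0,0.03],[0,0,0.03,0,0,0,0.03],[0,0,0.03,0,0,0,0.03],[0,0,0.012,0,0,0,0.03],[0,0,0,0,0,0,0.03]]'
python3 -m jog '[[0,0,0.001,0,0,0,0.03],[0,0,0,0,0,0,0.03]]'
python3 -m jog '[[0,0,0.001,0,0,0,0.03],[0,0,0,0,0,0,0.03]]'
python3 -m jog '[[0,0,0.001,0,0,0,0.03],[0,0,0,0,0,0,0.03]]'
```

```text
time_s: 18.05
eef_pos: [452.3, 153.2, 42.1]
ee_rot: [-0.001, 0.708, 0.706, -0.001]
force: [-0.9, 0.2, -0.4]
grip_width: 0.492
grip_force: 26.4
time_s: 18.25
eef_pos: [453.2, 153.7, 42.9]
ee_rot: [0.001, 0.708, 0.706, 0.001]
force: [0.6, -0.6, -2.1]
grip_width: 0.491
grip_force: 26.4
time_s: 18.45
eef_pos: [452.8, 153.8, 41.4]
ee_rot: [0.0, 0.708, 0.706, 0.0]
force: [1.6, 0.7, -1.0]
grip_width: 0.489
grip_force: 26.4
time_s: 18.65
eef_pos: [452.6, 153.8, 40.0]
ee_rot: [0.0, 0.708, 0.706, 0.0]
force: [-0.8, 0.6, 0.1]
grip_width: 0.494
grip_force: 26.4
```

```bash
python3 -m jog '[[0,0,0.001,0,0,0,0.03],[0,0,0,0,0,0,0.03]]'
python3 -m jog '[[0,0,0,0,0,0,0.085],[0,0,0,0,0,0,0.085],[0,0,0,0,0,0,0.085],[0,0,0,0,0,0,0.085],[0,0,-0.02,0,0,0,0.085]]'
python3 -m jog '[[0,0,-0.04,0,0,0,0.085],[0,0,-0.04,0,0,0,0.085],[-0.04,0.01,0,0,0,0,0.085],[-0.04,0.015,0,0,0,0,0.085],[-0.04,0.015,0,0,0,0,0.085]]'
python3 -m jog '[[-0.04,0.015,0,0,0,0,0.085],[-0.04,0.015,0,0,0,0,0.085],[-0.04,0.015,0,0,0,0,0.085],[-0.04,0.015,0,0,0,0,0.085],[-0.04,0.015,0,0,0,0,0.085]]'
python3 -m jog '[[-0.04,0.015,0,0,0,0,0.085],[-0.04,0.015,0,0,0,0,0.085],[-0.04,0.015,0,0,0,0,0.085],[-0.005,0,0,0,0,0,0.085],[0,0,0,0,0,0,0.085]]'
python3 -m jog '[[0,0,0,0,0,0,0.085],[0,0,0,0,0,0,0.085]]'
python3 - <<'E'
from h import *
C=cam("wrist"); im=eyes.capture("wrist")[:,:,::-1]; cv2.imwrite("pics/w8.png",im); s=sense(); print(s["eef_pos"])
hsv=cv2.cvtColor(im,cv2.COLOR_BGR2HSV); b=blob(cv2.inRange(hsv,(92,90,60),(115,255,255)),proj(C,[(614,-305,32)])[0],100)
print(cv2.minAreaRect(ray(C,b,32)[:,:2].astype(np.float32)))
E
```

```text
time_s: 18.85
eef_pos: [452.7, 153.8, 39.9]
ee_rot: [0.0, 0.708, 0.706, -0.0]
force: [-5.4, -0.7, 13.0]
grip_width: 0.49
grip_force: 27.6
time_s: 19.35
eef_pos: [451.3, 153.6, 57.5]
ee_rot: [-0.001, 0.708, 0.706, -0.002]
force: [0.2, -0.5, 0.4]
grip_width: 0.997
grip_force: 0.0
time_s: 19.85
eef_pos: [492.5, 32.4, 139.3]
ee_rot: [0.0, 0.708, 0.706, 0.0]
force: [0.9, 0.6, 0.2]
grip_width: 0.993
grip_force: 0.0
time_s: 20.35
eef_pos: [566.9, -168.3, 138.9]
ee_rot: [-0.0, 0.708, 0.706, 0.0]
force: [-0.2, -0.2, 0.7]
grip_width: 0.992
grip_force: 0.0
time_s: 20.85
eef_pos: [610.9, -292.3, 138.1]
ee_rot: [-0.001, 0.709, 0.706, -0.0]
force: [0.6, 0.2, 0.1]
grip_width: 0.997
grip_force: 0.0
time_s: 21.05
eef_pos: [611.3, -290.3, 139.3]
ee_rot: [-0.0, 0.708, 0.707, 0.0]
force: [-1.0, 1.0, 0.6]
grip_width: 0.993
grip_force: 0.0
[ 611.33705707 -290.45631318  139.40916538]
((614.5361938476562, -303.1851806640625), (75.68987274169922, 38.30711364746094), 77.12126159667969)
```

View pics/w8.png

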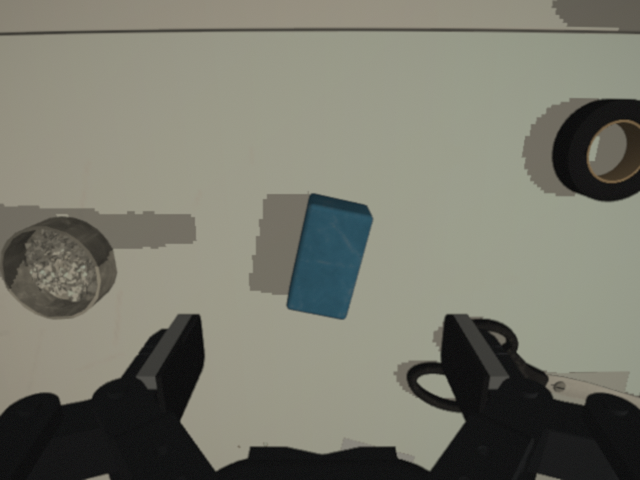

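The wax measures (614.3,-304.7) at 77°, matching the top view. The tin at (60,265) and scissors at (440,385) are clear. I'll turn 13° and grip it high, so the fingers stay above the tray rim later.

```bash
python3 -m jog '[[-0.014,0.003,0.02,0,0,0,0.085],[0,0,0,0,0,0.1125,0.085],[0,0,0,0,0,0.1125,0.085],[0,0,0.03,0,0,0,0.085],[0,0,0.03,0,0,0,0.085]]'
python3 -m jog '[[0,0,0.03,0,0,0,0.085],[0,0,0.010,0,0,0,0.085],[0,0,0,0,0,0,0.085],[0,0,0,0,0,0,0.085]]'
python3 -m jog '[[0,0,0,0,0,0,0.03],[0,0,0,0,0,0,0.03],[0,0,0,0,0,0,0.03],[0,0,0,0,0,0,0.03],[0,0,0,0,0,0,0.03]]' 25
python3 -m jog '[[0,0,0,0,0,0,0.03],[0,0,0,0,0,0,0.03]]'
```

```text
time_s: 21.6
eef_pos: [614.7, -305.1, 59.4]
ee_rot: [0.001, 0.783, 0.622, 0.0]
force: [0.2, 0.7, 0.3]
grip_width: 0.993
grip_force: 0.0
time_s: 22.0
eef_pos: [614.9, -305.9, 20.8]
ee_rot: [0.001, 0.783, 0.622, 0.0]
force: [0.0, 0.0, 0.6]
grip_width: 0.994
grip_force: 0.0
time_s: 22.5
eef_pos: [614.5, -305.9, 19.8]
ee_rot: [0.001, 0.783, 0.622, 0.0]
force: [-0.5, 0.3, 6.1]
grip_width: 0.466
grip_force: 27.0
time_s: 22.7
eef_pos: [614.5, -305.9, 19.8]
ee_rot: [0.001, 0.783, 0.622, 0.0]
force: [-1.3, 0.5, 6.0]
grip_width: 0.468
grip_force: 27.0
```

```bash
python3 -m jog '[[0,0,-0.02,0,0,0,0.03],[0,0,-0.03,0,0,0.0,0.03],[0,0,-0.03,0,0,0.0815,0.03],[0,0,-0.02,0,0,0.0815,0.03],[0,0,0,0,0,0,0.03]]'
python3 -m jog '[[0.04,-0.0175,0,0,0,0,0.03],[0.04,-0.0175,0,0,0,0,0.03],[0.04,-0.0175,0,0,0,0,0.03],[0.04,-0.0175,0,0,0,0,0.03],[0.04,-0.0175,0,0,0,0,0.03]]'
python3 -m jog '[[0.04,-0.0175,0,0,0,0,0.03],[0,0,0,0,0,0,0.03],[0,0,0,0,0,0,0.03],[0,0,0,0,0,0,0.03]]'
python3 - <<'E'
from h import *
C=cam("wrist"); im=eyes.capture("wrist")[:,:,::-1]; s=sense(); print(s["eef_pos"])
a=np.radians(67.7); L=np.array([np.cos(a),np.sin(a)]); S=np.array([L[1],-L[0]]); c=np.array([623,-7.2])
q=np.array([[*(c+i*36*S+j*52*L),11] for i,j in [(-1,-1),(1,-1),(1,1),(-1,1)]]); p=proj(C,q); print(np.round(p,1))
im=np.ascontiguousarray(im); cv2.polylines(im,[p.astype(int)],True,(255,0,255),1); cv2.imwrite("pics/w9.png",im)
E
```

```text
time_s: 23.2
eef_pos: [615.1, -306.3, 121.9]
ee_rot: [0.002, 0.831, 0.556, 0.001]
force: [0.7, -0.1, -0.5]
grip_width: 0.465
grip_force: 26.3
time_s: 23.7
eef_pos: [608.5, -85.5, 117.2]
ee_rot: [-0.001, 0.83, 0.557, -0.001]
force: [0.9, 0.3, -0.9]
grip_width: 0.465
grip_force: 26.2
time_s: 24.1
eef_pos: [608.4, -44.8, 118.1]
ee_rot: [-0.0, 0.831, 0.556, -0.0]
force: [0.1, -0.3, -0.3]
grip_width: 0.463
grip_force: 26.2
[608.44468371 -45.06245671 118.27134521]
[[263.4 257.3]
 [381.5 257.1]
 [389.4  75.3]
 [254.7  75.6]]
```

View pics/w9.png

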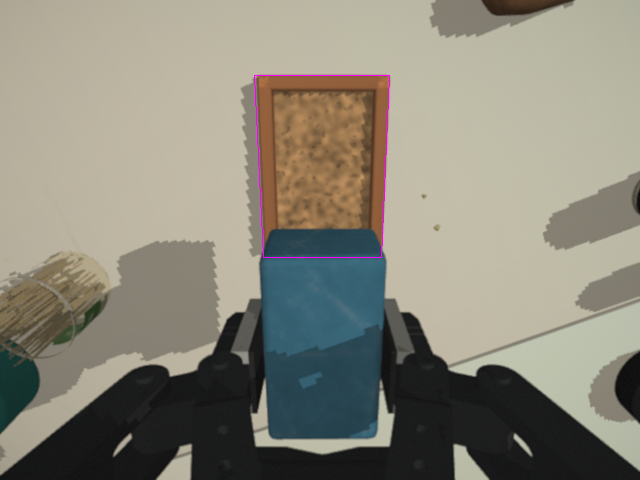

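The predicted tray outline fits the image to about 1 px, and the block is centred and aligned in the grip. Moving the last 40 mm and lowering.

```bash
python3 -m jog '[[0.02,0,0,0,0,0,0.03],[0.02,0,0.02,0,0,0,0.03],[0,0,0.03,0,0,0,0.03],[0,0,0.03,0,0,0,0.03],[0,0,0.01,0,0,0,0.03]]'
python3 -m jog '[[0,0,0.001,0,0,0,0.03],[0,0,0,0,0,0,0.03],[0,0,0,0,0,0,0.03]]'
python3 -m jog '[[0,0,0.001,0,0,0,0.03],[0,0,0,0,0,0,0.03]]'
python3 -m jog '[[0,0,0.001,0,0,0,0.03],[0,0,0,0,0,0,0.03]]'
```

```text
time_s: 24.65
eef_pos: [622.3, -7.6, 25.7]
ee_rot: [-0.002, 0.831, 0.556, -0.002]
force: [0.1, -0.3, 0.2]
grip_width: 0.467
grip_force: 26.2
time_s: 24.95
eef_pos: [624.7, -7.3, 29.7]
ee_rot: [0.001, 0.831, 0.556, 0.001]
force: [0.4, 0.1, -0.9]
grip_width: 0.465
grip_force: 26.2
time_s: 25.15
eef_pos: [624.1, -6.9, 27.6]
ee_rot: [0.0, 0.831, 0.556, 0.0]
force: [0.5, -0.2, -0.3]
grip_width: 0.467
grip_force: 26.2
time_s: 25.35
eef_pos: [623.8, -6.8, 26.0]
ee_rot: [-0.0, 0.831, 0.556, -0.0]
force: [-0.1, 0.5, -0.7]
grip_width: 0.463
grip_force: 26.2
```

```bash
python3 -m jog '[[0,0,0.001,0,0,0,0.03],[0,0,0,0,0,0,0.03]]'
python3 -m jog '[[0,0,0.001,0,0,0,0.03],[0,0,0,0,0,0,0.03]]'
python3 -m jog '[[0,0,0.0005,0,0,0,0.03],[0,0,0,0,0,0,0.03],[0,0,0,0,0,0,0.03]]'
```

```text
time_s: 25.55
eef_pos: [623.8, -6.8, 24.8]
ee_rot: [-0.0, 0.831, 0.556, -0.0]
force: [-0.3, 0.2, -1.5]
grip_width: 0.466
grip_force: 26.2
time_s: 25.75
eef_pos: [623.8, -6.8, 23.9]
ee_rot: [-0.0, 0.831, 0.556, -0.0]
force: [0.7, 0.2, -1.1]
grip_width: 0.463
grip_force: 26.2
time_s: 26.05
eef_pos: [623.9, -6.8, 23.8]
ee_rot: [0.0, 0.831, 0.556, 0.0]
force: [-1.9, 0.5, 4.4]
grip_width: 0.468
grip_force: 26.8
```

Contact at 23.8 mm, as expected. Release, rise, back off along −tool x, and check with the cameras.

```bash
python3 -m jog '[[0,0,0,0,0,0,0.065],[0,0,0,0,0,0,0.065],[0,0,0,0,0,0,0.065],[0,0,0,0,0,0,0.065],[0,0,-0.02,0,0,0,0.065]]'
python3 -m jog '[[0,0,-0.04,0,0,0,0.085],[0,0,-0.04,0,0,0,0.085],[-0.04,0,-0.04,0,0,0,0.085],[-0.04,0,-0.03,0,0,0,0.085],[-0.04,0,0,0,0,0,0.085]]'
python3 -m jog '[[-0.04,0,0,0,0,0,0.085],[-0.04,0,0,0,0,0,0.085],[-0.04,0,0,0,0,0,0.085],[0,0,0,0,0,0,0.085],[0,0,0,0,0,0,0.085]]'
python3 - <<'E'
from h import *
t=eyes.capture("top")[60:340,90:500,::-1]; s=eyes.capture("scene")[180:320,190:470,::-1]
t=cv2.resize(t,(600,410),interpolation=cv2.INTER_CUBIC); cv2.imwrite("pics/end_top.png",t); cv2.imwrite("pics/end_scene.png",cv2.resize(s,(800,400),interpolation=cv2.INTER_CUBIC))
E
```

```text
time_s: 26.55
eef_pos: [622.4, -6.6, 41.3]
ee_rot: [-0.002, 0.831, 0.556, -0.002]
force: [-0.4, -0.5, -0.2]
grip_width: 0.763
grip_force: 0.0
time_s: 27.05
eef_pos: [580.8, -114.9, 193.4]
ee_rot: [0.003, 0.831, 0.557, 0.002]
force: [0.1, 0.6, 1.1]
grip_width: 0.997
grip_force: 0.0
time_s: 27.55
eef_pos: [534.0, -224.8, 188.8]
ee_rot: [-0.0, 0.831, 0.556, 0.0]
force: [0.7, 0.2, -0.1]
grip_width: 0.995
grip_force: 0.0
```

View pics/end_top.png

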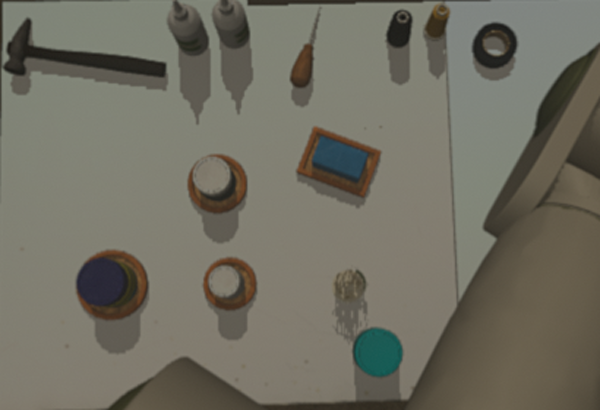

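View pics/end_scene.png

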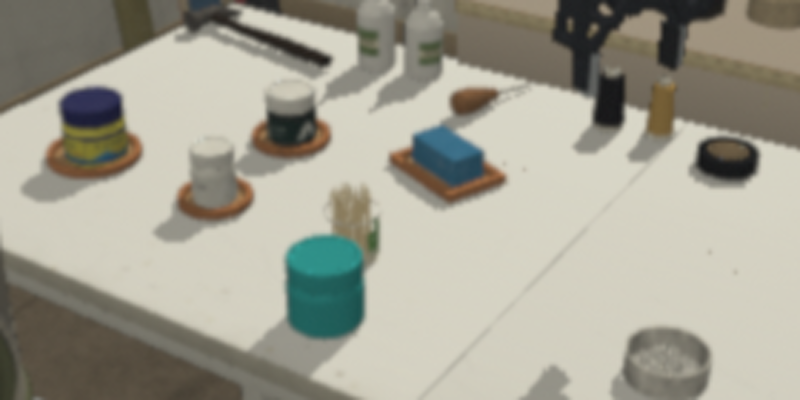

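Both views show the three jars upright in their trays, with top-crop pixels (112,282), (217,180) and (230,283). The wax lies flat inside the oblong tray at (340,158), and the picks and tin have not moved. Handing in.

```bash
python3 -c "from rig import finish_job; print(finish_job())"
```

```text
the job is handed in; nothing more can be done
None
```

The job is handed in: the three jars stand upright in the trays of their size, the wax block lies flat in the oblong tray, and the pot of picks and the tin of studs were left alone, all in about 28 s of the 112 s allowed.

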